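# Stand the closed containers in their spill dishes

### The arm

A 6-joint arm with a two-finger parallel gripper is mounted at the origin on a cart in front of the work surface, level with it; the furniture and walls round the work are solid. World frame = base frame: x ahead of the robot, y to its left, z up, the work surface at z = 0. Lengths are in m, angles in degrees, forces in N, time in s.
With the tool pointing down it reaches from about 0.375 to 0.9 m from the base axis. Payload 3.1 kg.
Tool frame: the origin (TCP) lies between the finger pads; the fingertips stand 22 mm ahead of it and the grasp point (between the pads) lies 3 mm ahead of it; z points along the fingers, y is the line along which they close (so a half turn about z gives the same grasp; the last joint's range is limited). The gripper opens to 87 mm and grips with 3 to 60 N. Pads are 19 mm wide; open, the fingers measure 117 mm over their backs; the gripper's body (75 mm by 190 mm) begins 51 mm behind the grasp point.
Start: joints at [60.189, 30.224, 82.088, -0, 67.689, -10.227], TCP at [0.209, 0.589, 0.245] pointing down, gripper open.
Joint ranges: [-176.69, 176.69], [-43.24, 126.21], [12.49, 139.97], [-82, 262], [0, 151.66], [-163.58, 163.58]. Speed limits (degrees/s): [159.86, 159.86, 180, 180, 180, 180].

### API

Orientations are given as a 3x3 rotation matrix whose columns are the frame's x, y, z axes.
In Python, from rig import bot, capture, search_frame, outline_of, spot_point gives the robot as it stands.
- The arm moves only by the tool jog_arm, never from a script. Its argument "rows" is text: rows parted by semicolons, each of 7 numbers parted by spaces: the opening, from 0 (shut) to 1 (fully open), then the shift along the tool's x, y, z as a fraction of full scale, then the turn, a rotation vector about the tool's x, y, z as a fraction of full scale. A call has 1 to 20 rows; each row is the pose to reach, as a shift and turn from the pose commanded when the call began, along the tool's axes at that moment; what a row does not reach only later rows make up. Full scale, the value 1, is 0.5 m for a shift and pi/4 rad for a turn. A row lasts 1/12 s, in which the tool goes at most 41.7 mm and 7.16 degrees, less where a joint would pass 70% of its speed; a pose out of reach is approached as far as the arm can. A call with a number of a shift or a turn outside -1 to 1 is refused whole. A call with a gripper value outside its range is refused whole. The fingers move at their own pace and stop on an object; the grip force is fixed at half the most. Time passes only in rows, so rows that repeat a pose let the fingers close. It gives the time, the measured TCP pose, the force, the opening and the grip force at its end, in the units of the state.
- bot.read_state(): the state, without advancing time (a new reading comes with each control period).
- capture(name): name is "scene" or "top" or "wrist"; returns a dict with "pixels" (384x512x3 uint8, red, green, blue), "fx", "fy", "cx", "cy" (pixels), "R" (3x3) and "t" (3): a world point X has camera coordinates R X + t; the wrist camera has in their place "mount" (4x4, takes a point from camera to tool coordinates, whose origin is the TCP and whose axes are the flange's). Camera axes: x right, y down, z forward; pixel columns grow to the right and rows downward; lengths in m; the calibration is good to about 2 mm. A picture is of the moment at which its call begins: read the wrist's pose just before it. There is no depth.
- bot.hand_in(): hands the job in; it is judged then, once.
Trained networks look in a picture, given as the dict that the camera call returned (one of the last four; its "shot" number tells which), for a name from the list of things; names that differ only in an ending like _2 or _b are one class to them, and where a whole thing is asked for, a point or a joint stands for the part that bears it (a point fixed in the world has none). Each returns a list of dicts, best first, with "conf" (0 to 1); they miss things now and then, are a little off and sometimes report something else, mostly with a low value. They report only what shows in the picture. A call takes as long as a camera call. They do not tell look-alikes from the thing itself.
- search_frame(label, picture): "point" ([x, y, z] in m, in world coordinates, good to about 4 mm: the middle of the surface that is visible of it).
- outline_of(label, picture): "region" (384x512 bool, what is visible of it).
- spot_point(label, picture): "point" ([x, y, z] in m, in world coordinates, good to about 4 mm: a listed point, or the origin of a listed thing).
The state is a dict: "time_s": time; "joint_positions": joint angles; "qvel": joint speeds; "tau": joint torques, N m; "position": TCP position; "tcp_rot": TCP orientation; "force": force on the tool from outside, world axes, zero at the start; "moment": the same for the moment, N m; "opening": opening from 0.0 (shut) to 1.0 (fully open); "grasp_force": force on a finger pad.
Only numpy, scipy, OpenCV 4.12 (cv2) and the standard library are available. Lean on these libraries where they do the work, as an engineer would, in place of code of your own. Each camera call takes 0.05 s, during which the arm holds its last target. There are 200 camera calls.

### The job

Stand each of the four closed containers (jar, bottle, tube, vial) upright in the spill dish of its size: the widest container in the largest dish, the next widest in the next dish, and so on down to the vial in the smallest. Set each flat on the floor of its dish, let none tip over on the way, and leave the open beaker and the small metal cone where they stand.

Things in the scene. Friction and masses are not known exactly. Their poses are not given: they have to be found in the camera images.
- jar: squat wide jar, white with a black lid, the widest of the four closed containers: body 68 mm diameter, 62 mm high with lid. Grip it round the body, about 38 mm above its foot. Stands upright on the bench at the start; origin: centre of its underside; z up.
- bottle: translucent greyish bottle with a white label and a black screw cap: body 54 mm diameter, 105 mm high in all; the straight body reaches to 80 mm, the cap is 32 mm across. Stands upright on the bench at the start; origin: centre of its underside; z up.
- tube: tall slim clear plastic tube with a blue screw cap: body 28 mm diameter, 122 mm high, the cap 35 mm across over the top 14 mm, the flat foot 22 mm across. Stands upright on the bench at the start; origin: centre of its underside; z up.
- vial: small amber glass vial with a white cap, the smallest of the four closed containers: 22 mm diameter, 52 mm high. Stands upright on the bench at the start; origin: centre of its underside; z up.
- dish_jar: round shallow steel spill dish, fixed to the bench, wall 12 mm high and 3 mm thick, flat inner floor 3 mm above the bench; the largest of the four: 88 mm across inside, 98 mm over the lip. (The tall instrument behind the work fills all beyond about x = 0.57 where y is below 0.18; keep arm and gripper clear of it when swinging across.) Origin: centre of its underside; z up.
- dish_bottle: round shallow steel spill dish, fixed to the bench, wall 12 mm high and 3 mm thick, flat inner floor 3 mm above the bench; the second largest: 74 mm across inside, 84 mm over the lip. Origin: centre of its underside; z up.
- dish_tube: round shallow steel spill dish, fixed to the bench, wall 12 mm high and 3 mm thick, flat inner floor 3 mm above the bench; the third: 50 mm across inside, 60 mm over the lip. Origin: centre of its underside; z up.
- dish_vial: round shallow steel spill dish, fixed to the bench, wall 12 mm high and 3 mm thick, flat inner floor 3 mm above the bench; the smallest: 38 mm across inside, 48 mm over the lip. Origin: centre of its underside; z up.
- beaker: open glass beaker without a lid, 56 mm diameter, 70 mm high; not to be moved. Origin: centre of its underside.
- sampler_cone: small grey metal cone with a flat round flange lying point up, 48 mm diameter, 17 mm high; not to be moved. Origin: centre of its underside.
Things that resemble listed ones, but are neither listed nor needed, are in the scene too. What is shaped like the tube but brown is not meant.

How it is judged (in metres and radians):
At the end, for the whole second after the job is handed in: Each of the four containers stands upright (within 0.1 rad), released and at rest, on the floor of its own dish (foot less than 6 mm above the bench), its centre within 12 mm of the dish's centre (vial 10 mm); beaker and cone upright and within 30 mm of where they stood (horizontal distance between jar and dish_jar below 0.012 m and z of jar in the frame of dish_jar between 0 and 0.006 m and angle between each of jar, bottle, tube, vial, beaker, sampler_cone's own z axis and vertical below 0.1 rad and linear speed of each of jar, bottle, tube, vial below 0.02 m/s and horizontal distance between bottle and dish_bottle below 0.012 m and z of bottle in the frame of dish_bottle between 0 and 0.006 m and horizontal distance between tube and dish_tube below 0.012 m and z of tube in the frame of dish_tube between 0 and 0.006 m and horizontal distance between vial and dish_vial below 0.01 m and z of vial in the frame of dish_vial between 0 and 0.006 m and distance of each of beaker, sampler_cone from where it was at the start of the episode below 0.03 m); the robot touches nothing.
It fails at once if a container is tipped over (angle between any of jar, bottle, tube, vial's own z axis and vertical above 0.8 rad).
It fails at once if the beaker or the cone is moved or tipped over (distance of any of beaker, sampler_cone from where it was at the start of the episode above 0.03 m or angle between any of beaker, sampler_cone's own z axis and vertical above 0.5 rad).
It also fails if it takes over 128 s, if anything falls off the work surface, if the arm or the gripper's body presses on something with over 40 N, if the wrist force passes 120 N, or if a joint passes its speed limit or range.

## Working session

There is one attempt and no reset: what is moved stays moved. The work goes in short steps, Python scripts to look and compute and a tool call to move; the robot and the scene stay as the last step left them, time stands still between calls to the robot, and variables do not carry over. Pictures are saved under pics/ and viewed, at most 16 in all, crops included, and the job is handed in when it is done.

Besides the shell and the picture viewer there is one more tool, called after ">>>" by a JSON object that holds its "op" and its "data", one argument or row to a line. jog_arm: Moves the arm, as the interface text tells. Its arguments: {"type":"object","properties":{"rows":{"type":"string"}},"required":["rows"]}

```bash
mkdir -p pics; ls; cat > go.py <<'E'
import cv2,numpy as np
from rig import bot,capture,search_frame,outline_of,spot_point
s=bot.read_state();print(s["time_s"],s["position"],np.round(s["tcp_rot"],3).tolist())
ps=[]
for n in("scene","top"):
    p=capture(n);ps.append(p)
    cv2.imwrite(f"pics/{n}.png",cv2.cvtColor(p["pixels"],cv2.COLOR_RGB2BGR))
    print(n,np.round(-p["R"].T@p["t"],3))
    for l in "jar bottle tube vial dish_jar dish_bottle dish_tube dish_vial beaker sampler_cone".split():
        for d in spot_point(l,p)[:4]:
            c=p["R"]@d["point"]+p["t"]
            print(l,round(d["conf"],2),np.round(d["point"],3),"px",int(p["fx"]*c[0]/c[2]+p["cx"]),int(p["fy"]*c[1]/c[2]+p["cy"]))
E
python3 go.py
```

```text
pics
0.0 [0.20910242 0.58825017 0.243548  ] [[-0.942, 0.335, -0.001], [0.335, 0.942, -0.002], [0.0, -0.002, -1.0]]
scene [ 0.031 -0.835  0.437]
jar 0.92 [ 0.463 -0.343 -0.001] px 333 290
bottle 0.89 [0.392 0.293 0.002] px 171 188
tube 0.89 [ 0.478 -0.209 -0.002] px 296 256
tube 0.59 [0.527 0.119 0.001] px 241 198
tube 0.5 [0.394 0.288 0.003] px 172 188
tube 0.19 [0.512 0.352 0.   ] px 201 176
vial 0.45 [ 0.471  0.051 -0.002] px 234 213
dish_jar 0.82 [ 0.51   0.356 -0.002] px 201 176
dish_bottle 0.65 [ 0.409  0.148 -0.003] px 196 206
dish_tube 0.65 [ 0.482 -0.078 -0.003] px 265 232
beaker 0.93 [0.507 0.219 0.004] px 218 188
sampler_cone 0.51 [ 0.381 -0.023  0.   ] px 214 232
top [0.398 0.019 0.941]
jar 0.63 [ 0.464 -0.337  0.001] px 387 209
bottle 0.76 [0.396 0.296 0.002] px 153 230
bottle 0.62 [ 0.465 -0.337  0.001] px 387 208
tube 0.8 [ 0.478 -0.213  0.001] px 342 203
tube 0.8 [0.529 0.112 0.   ] px 223 182
vial 0.4 [0.474 0.052 0.005] px 244 202
dish_jar 0.71 [ 0.513  0.355 -0.001] px 134 186
dish_bottle 0.57 [0.406 0.142 0.002] px 211 227
dish_tube 0.57 [ 0.482 -0.072  0.   ] px 290 200
dish_vial 0.48 [ 0.636  0.316 -0.   ] px 151 142
beaker 0.85 [0.51  0.215 0.002] px 185 188
sampler_cone 0.53 [ 0.386 -0.024 -0.002] px 272 236
```

View pics/scene.png

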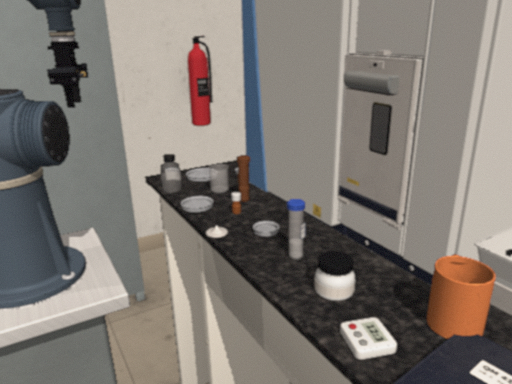

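View pics/top.png

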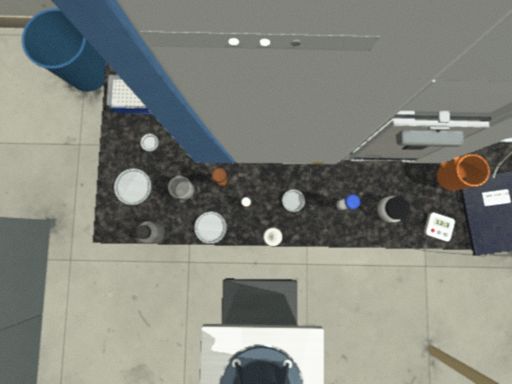

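The scene view shows the jar at (333,290), tube at (296,256), bottle at (171,188) and vial at (236,203). The brown look-alike is at (243,178). The top view shows dish_vial at (150,142), dish_jar at (133,186), dish_bottle at (210,227) and dish_tube at (292,200), which agree with the network points.

```bash
cat > h.py <<'E'
import cv2,json,sys,numpy as np
from rig import bot,capture,search_frame,outline_of,spot_point
# commanded pose ledger: x y z, yaw (deg) of tool y axis; tool pointing down
def load():
    try: return np.array(json.load(open("cmd.json")))
    except OSError: return np.array([.209,.589,.245,70.416])
def axes(c):
    a=np.radians(c[3]); y=np.array([np.cos(a),np.sin(a),0]); z=np.array([0,0,-1.]); return np.stack([np.cross(y,z),y,z],1)
def applied(sx,sy,sz,tz):
    c=load(); c[:3]+=axes(c)@np.array([sx,sy,sz])*.5; c[3]-=tz*45; json.dump(c.tolist(),open("cmd.json","w"))
    s=bot.read_state();print("cmd",np.round(c,4),"meas",np.round(s["position"],4),"yaw",np.round(np.degrees(np.arctan2(s["tcp_rot"][1][1],s["tcp_rot"][0][1])),1),"F",np.round(s["force"],1),"open",round(s["opening"],3),"t",s["time_s"])
def plan(*pts):
    c=load();R=axes(c)
    for p in pts: print(p,"->",np.round(R.T@(np.array(p[:3])-c[:3])/.5,3),"turn",round((c[3]-p[3])/45,3),"rows",np.round(max(np.linalg.norm(np.array(p[:3])-c[:3])/.0417,abs(c[3]-p[3])/7.16),1))
def wrist(name,*labels):
    s=bot.read_state();p=capture("wrist");M=np.array(p["mount"]);T=np.array(s["tcp_rot"]);W=T@M[:3,:3];o=T@M[:3,3]+s["position"]
    cv2.imwrite(f"pics/{name}.png",cv2.cvtColor(p["pixels"],cv2.COLOR_RGB2BGR))
    for l in labels:
        for d in spot_point(l,p)[:3]:
            k=W.T@(np.array(d["point"])-o);print(l,round(d["conf"],2),np.round(d["point"],4),"px",int(p["fx"]*k[0]/k[2]+p["cx"]),int(p["fy"]*k[1]/k[2]+p["cy"]))
    return p,W,o
E
python3 -c "
from h import *
p=capture('wrist');print(np.round(p['mount'],3),p['fx'],p['cx'],p['cy'])
plan((.46,.30,.30,70.4),(.46,.30,.30,90),(.46,.30,.30,115))"
```

```text
[[ 0.001 -0.955 -0.296  0.082]
 [ 1.     0.001  0.001 -0.001]
 [-0.    -0.296  0.955 -0.14 ]
 [ 0.     0.     0.     1.   ]] 278.8153828581114 255.1149815789172 195.90747395075434
(0.46, 0.3, 0.3, 70.4) -> [-0.667 -0.376 -0.11 ] turn 0.0 rows 9.3
(0.46, 0.3, 0.3, 90) -> [-0.667 -0.376 -0.11 ] turn -0.435 rows 9.3
(0.46, 0.3, 0.3, 115) -> [-0.667 -0.376 -0.11 ] turn -0.991 rows 9.3
```

>>> {"op": "jog_arm", "data": {
  "rows": "1 -0.667 -0.376 -0.11 0 0 -0.435;1 -0.667 -0.376 -0.11 0 0 -0.435;1 -0.667 -0.376 -0.11 0 0 -0.435;1 -0.667 -0.376 -0.11 0 0 -0.435;1 -0.667 -0.376 -0.11 0 0 -0.435;1 -0.667 -0.376 -0.11 0 0 -0.435;1 -0.667 -0.376 -0.11 0 0 -0.435;1 -0.667 -0.376 -0.11 0 0 -0.435;1 -0.667 -0.376 -0.11 0 0 -0.435;1 -0.667 -0.376 -0.11 0 0 -0.435;1 -0.667 -0.376 -0.11 0 0 -0.435;1 -0.667 -0.376 -0.11 0 0 -0.435;1 -0.667 -0.376 -0.11 0 0 -0.435"
}}

```text
time_s: 2.23
position: [0.4598, 0.3003, 0.2993]
tcp_rot: [[-1.0, 0.0, -0.001], [0.0, 1.0, 0.0], [0.001, 0.0, -1.0]]
force: [-0.2, 0.3, -0.4]
opening: 1.001
grasp_force: 0.0
```

```bash
python3 -c "
from h import *
applied(-.667,-.376,-.11,-.435)
wrist('w1','dish_jar','dish_vial','beaker','bottle','dish_bottle')
plan((.43,.06,.25,115))"
```

```text
cmd [ 0.4602  0.3001  0.3    89.991 ] meas [0.4598 0.3003 0.2993] yaw 90.0 F [-0.2  0.3 -0.4] open 1.001 t 2.2333
dish_jar 0.82 [0.5112 0.3584 0.0022] px 290 195
dish_vial 0.8 [ 0.6372  0.3183 -0.0051] px 265 261
beaker 0.82 [0.5048 0.2223 0.0012] px 207 191
beaker 0.16 [ 0.4845 -0.0749 -0.0015] px 24 178
beaker 0.16 [ 0.3829 -0.027  -0.0009] px 39 113
bottle 0.6 [0.3912 0.2937 0.004 ] px 251 119
dish_bottle 0.71 [ 0.4059  0.1427 -0.    ] px 152 129
(0.43, 0.06, 0.25, 115) -> [ 0.06 -0.48  0.1 ] turn -0.556 rows 5.9
```

View pics/w1.png

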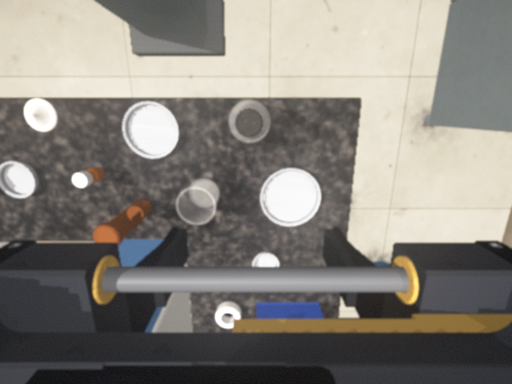

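The wrist view shows dish_jar at (290,196), dish_vial at (265,261), beaker at (198,202), dish_bottle at (151,130) and bottle at (250,121). The vial's cap is at (80,180) and the brown tube at (120,222). A small extra ring shows at (229,315). Everything agrees with the earlier points.

>>> {"op": "jog_arm", "data": {
  "rows": "1 0.06 -0.48 0.1 0 0 -0.556;1 0.06 -0.48 0.1 0 0 -0.556;1 0.06 -0.48 0.1 0 0 -0.556;1 0.06 -0.48 0.1 0 0 -0.556;1 0.06 -0.48 0.1 0 0 -0.556;1 0.06 -0.48 0.1 0 0 -0.556;1 0.06 -0.48 0.1 0 0 -0.556;1 0.06 -0.48 0.1 0 0 -0.556;1 0.06 -0.48 0.1 0 0 -0.556"
}}

```text
time_s: 3.28
position: [0.4309, 0.0602, 0.2497]
tcp_rot: [[-0.907, -0.422, 0.0], [-0.422, 0.907, 0.001], [-0.001, 0.0, -1.0]]
force: [0.4, -0.3, -0.8]
opening: 0.999
grasp_force: 0.0
```

```bash
python3 -c "
from h import *
applied(.06,-.48,.1,-.556)
p,W,o=wrist('w2','vial','dish_tube','dish_bottle','tube')
# vial ray check from outline
for d in outline_of('vial',p)[:2]:
    r=np.argwhere(d['region']);print(d['conf'],r.min(0),r.max(0),r.mean(0))
"
```

```text
cmd [4.30200e-01 6.01000e-02 2.50000e-01 1.15011e+02] meas [0.4309 0.0602 0.2497] yaw 114.9 F [ 0.4 -0.3 -0.8] open 0.999 t 3.2833
vial 0.91 [ 0.4758  0.0513 -0.003 ] px 236 194
dish_tube 0.64 [ 0.485  -0.0756 -0.0026] px 152 164
dish_bottle 0.75 [ 0.4066  0.1458 -0.0021] px 316 179
tube 0.89 [ 5.322e-01  1.130e-01 -5.000e-04] px 258 242
tube 0.78 [ 0.4747 -0.2091  0.002 ] px 58 116
tube 0.24 [0.391  0.2924 0.0031] px 409 211
0.7 [185 225] [212 242] [198.69047619 233.8968254 ]
```

View pics/w2.png

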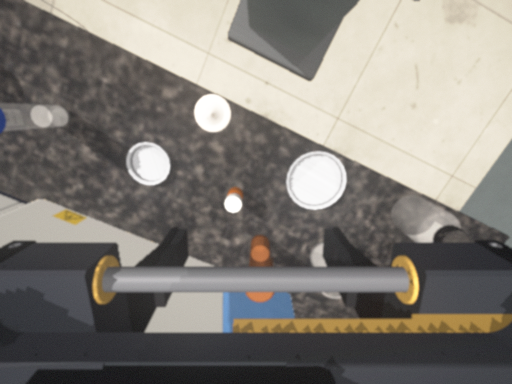

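The wrist view shows the vial's cap at (233,204), the brown tube at (259,255), dish_bottle at (316,180), dish_tube at (148,163) and the cone at (212,112).

```bash
cat >> h.py <<'E'
def ray(p,W,o,u,v,z):
    d=W@np.array([(u-p["cx"])/p["fx"],(v-p["cy"])/p["fy"],1]);return np.round(o+d*(z-o[2])/d[2],4)
E
python3 -c "
from h import *
p,W,o=wrist('w2b')
print(ray(p,W,o,233,204,.052),ray(p,W,o,316,180,.008),ray(p,W,o,148,163,.008))
plan((.474,.0515,.25,115),(.474,.0515,.12,115),(.474,.0515,.038,115))"
```

```text
[0.4728 0.0492 0.052 ] [0.4055 0.1435 0.008 ] [ 0.4833 -0.0783  0.008 ]
(0.474, 0.0515, 0.25, 115) -> [-0.072 -0.053  0.   ] turn 0.0 rows 1.1
(0.474, 0.0515, 0.12, 115) -> [-0.072 -0.053  0.26 ] turn 0.0 rows 3.3
(0.474, 0.0515, 0.038, 115) -> [-0.072 -0.053  0.424] turn 0.0 rows 5.2
```

>>> {"op": "jog_arm", "data": {
  "rows": "1 -0.072 -0.054 0;1 -0.072 -0.054 0"
}}

```text
schema error: expected 7 numbers
```

>>> {"op": "jog_arm", "data": {
  "rows": "1 -0.072 -0.054 0 0 0 0;1 -0.072 -0.054 0.08 0 0 0;1 -0.072 -0.054 0.16 0 0 0;1 -0.072 -0.054 0.24 0 0 0;1 -0.072 -0.054 0.30 0 0 0;1 -0.072 -0.054 0.35 0 0 0;1 -0.072 -0.054 0.39 0 0 0;1 -0.072 -0.054 0.424 0 0 0;1 -0.072 -0.054 0.424 0 0 0;0.5 -0.072 -0.054 0.424 0 0 0;0.3 -0.072 -0.054 0.424 0 0 0;0.2 -0.072 -0.054 0.424 0 0 0;0.1 -0.072 -0.054 0.424 0 0 0;0 -0.072 -0.054 0.424 0 0 0;0 -0.072 -0.054 0.424 0 0 0;0 -0.072 -0.054 0.424 0 0 0;0 -0.072 -0.054 0.424 0 0 0;0 -0.072 -0.054 0.424 0 0 0"
}}

```text
time_s: 5.13
position: [0.4747, 0.0506, 0.0377]
tcp_rot: [[-0.906, -0.423, 0.0], [-0.423, 0.906, -0.0], [-0.0, -0.0, -1.0]]
force: [-0.6, -0.7, 0.2]
opening: 0.403
grasp_force: 0.0
```

```bash
python3 -c "
from h import *
applied(-.072,-.054,.424,0)
plan((.474,.0515,.22,115),(.50,.317,.22,95),(.6365,.317,.22,95))"
```

```text
cmd [4.74200e-01 5.08000e-02 3.80000e-02 1.15011e+02] meas [0.4747 0.0506 0.0377] yaw 115.0 F [-0.6 -0.7  0.2] open 0.403 t 5.1333
(0.474, 0.0515, 0.22, 115) -> [-0.     0.001 -0.364] turn 0.0 rows 4.4
(0.5, 0.317, 0.22, 95) -> [-0.272  0.461 -0.364] turn 0.445 rows 7.8
(0.6365, 0.317, 0.22, 95) -> [-0.519  0.345 -0.364] turn 0.445 rows 8.7
```

>>> {"op": "jog_arm", "data": {
  "rows": "0 0 0 0 0 0 0;0 0 0 0 0 0 0;0 0 0 0 0 0 0;0 0 0 0 0 0 0;0 0 0 0 0 0 0;0 0 0 0 0 0 0;0 0 0 -0.02 0 0 0;0 0 0 -0.07 0 0 0;0 0 0 -0.14 0 0 0;0 0 0 -0.21 0 0 0;0 0 0 -0.28 0 0 0;0 0 0 -0.34 0 0 0;0 0 0 -0.364 0 0 0"
}}

```text
time_s: 6.22
position: [0.4762, 0.0506, 0.2243]
tcp_rot: [[-0.906, -0.423, 0.008], [-0.423, 0.906, -0.001], [-0.007, -0.004, -1.0]]
force: [0.7, 0.4, -0.7]
opening: 0.229
grasp_force: 30.0
```

>>> {"op": "jog_arm", "data": {
  "rows": "0 -0.034 0.058 0 0 0 0.05;0 -0.068 0.115 0 0 0 0.1;0 -0.102 0.173 0 0 0 0.15;0 -0.136 0.23 0 0 0 0.2;0 -0.17 0.288 0 0 0 0.25;0 -0.204 0.346 0 0 0 0.3;0 -0.238 0.403 0 0 0 0.35;0 -0.272 0.461 0 0 0 0.4;0 -0.31 0.443 0 0 0 0.445;0 -0.36 0.42 0 0 0 0.445;0 -0.41 0.396 0 0 0 0.445;0 -0.45 0.377 0 0 0 0.445;0 -0.49 0.359 0 0 0 0.445;0 -0.519 0.345 0 0 0 0.445;0 -0.519 0.345 0 0 0 0.445;0 -0.519 0.345 0 0 0 0.445"
}}

```text
time_s: 7.55
position: [0.6366, 0.3163, 0.2194]
tcp_rot: [[-0.996, -0.086, -0.001], [-0.086, 0.996, -0.0], [0.001, -0.0, -1.0]]
force: [-0.6, 0.3, -0.0]
opening: 0.237
grasp_force: 30.0
```

```bash
python3 -c "
from h import *
applied(0,0,-.364,0);applied(-.519,.345,0,.445)
p,W,o=wrist('w3','vial','dish_vial')
plan((.6365,.317,.041,95))
"
```

```text
cmd [4.74200e-01 5.08000e-02 2.20000e-01 1.15011e+02] meas [0.6366 0.3163 0.2194] yaw 94.9 F [-0.6  0.3 -0. ] open 0.237 t 7.55
cmd [ 0.6364  0.3169  0.22   94.986 ] meas [0.6366 0.3163 0.2194] yaw 94.9 F [-0.6  0.3 -0. ] open 0.237 t 7.55
vial 0.97 [0.636  0.3196 0.1808] px 260 232
dish_vial 0.82 [ 0.6407  0.3183 -0.0066] px 256 177
(0.6365, 0.317, 0.041, 95) -> [-0.     0.     0.358] turn -0.0 rows 4.3
```

View pics/w3.png

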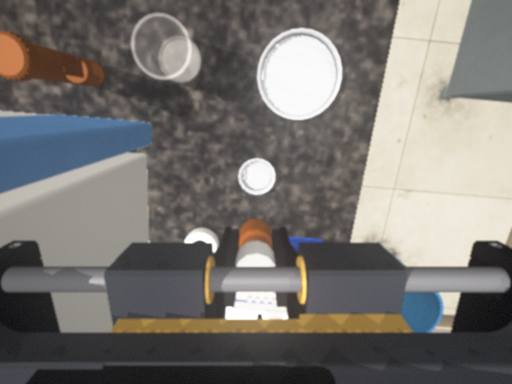

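The vial is held between the fingers at about (256,245), dish_vial is at (257,176), and dish_jar is at (300,74).

```bash
python3 -c "
from h import *
p,W,o=wrist('w3b')
print(ray(p,W,o,257,176,.010),ray(p,W,o,300,74,.010),ray(p,W,o,256,221,.182))"
```

```text
[0.6338 0.3183 0.01  ] [0.5091 0.3569 0.01  ] [0.6258 0.3158 0.182 ]
```

```bash
python3 -c "
from h import *
p,W,o=wrist('w3c')
M=np.array(p['mount']);A=np.array([[-1,0,0],[0,1,0],[0,0,-1.]]);W1=A@M[:3,:3];o1=A@M[:3,3]+np.array([.4598,.3003,.2993])
for z in(0,.04,.08,.12):print(z,ray(p,W,o,203,240,z),ray(p,W1,o1,229,315,z))"
```

```text
0 [0.7358 0.2508 0.    ] [0.7504 0.2503 0.    ]
0.04 [0.7155 0.2573 0.04  ] [0.7164 0.2548 0.04  ]
0.08 [0.6953 0.2637 0.08  ] [0.6824 0.2593 0.08  ]
0.12 [0.675  0.2702 0.12  ] [0.6485 0.2637 0.12  ]
```

>>> {"op": "jog_arm", "data": {
  "rows": "0 0 0 0.06 0 0 0;0 0 0 0.13 0 0 0;0 0 0 0.20 0 0 0;0 0 0 0.25 0 0 0;0 0 0 0.29 0 0 0;0 0 0 0.32 0 0 0;0 0 0 0.335 0 0 0;0 0 0 0.348 0 0 0;0 0 0 0.357 0 0 0;0 0 0 0.357 0 0 0;0 0 0 0.357 0 0 0;0.3 0 0 0.357 0 0 0;0.4 0 0 0.357 0 0 0;0.6 0 0 0.357 0 0 0;0.6 0 0 0.357 0 0 0;0.6 0 0 0.357 0 0 0;0.6 0 0 0.357 0 0 0;0.6 0 0 0.32 0 0 0;0.6 0 0 0.27 0 0 0;0.6 0 0 0.20 0 0 0"
}}

```text
time_s: 9.47
position: [0.6347, 0.3159, 0.1171]
tcp_rot: [[-0.996, -0.087, -0.007], [-0.087, 0.996, -0.002], [0.007, -0.002, -1.0]]
force: [0.6, 0.8, -0.8]
opening: 0.599
grasp_force: 0.0
```

```bash
python3 -c "
from h import *
applied(0,0,.20,0)
plan((.6364,.3169,.25,95),(.46,.26,.25,60),(.475,-.211,.25,60))"
```

```text
cmd [ 0.6364  0.3169  0.12   94.986 ] meas [0.6347 0.3159 0.1171] yaw 95.0 F [ 0.6  0.8 -0.8] open 0.599 t 9.4667
(0.6364, 0.3169, 0.25, 95) -> [ 0.    0.   -0.26] turn -0.0 rows 3.1
(0.46, 0.26, 0.25, 60) -> [ 0.361 -0.083 -0.26 ] turn 0.777 rows 5.4
(0.475, -0.211, 0.25, 60) -> [ 0.413 -1.024 -0.26 ] turn 0.777 rows 13.6
```

>>> {"op": "jog_arm", "data": {
  "rows": "1 0 0 -0.08 0 0 0;1 0 0 -0.16 0 0 0;1 0.04 0 -0.2 0 0 0.03;1 0.12 0 -0.2 0 0 0.111;1 0.2 0 -0.2 0 0 0.111;1 0.28 0 -0.2 0 0 0.111;1 0.36 0 -0.2 0 0 0.111;1 0.44 0 -0.2 0 0 0.111;1 0.49 0 -0.2 0 0 0.111;1 0.49 0 -0.2 0 0 0.111;1 0.49 0 -0.2 0 0 0.111"
}}

```text
time_s: 10.38
position: [0.3916, 0.2955, 0.22]
tcp_rot: [[-1.0, -0.001, 0.0], [-0.001, 1.0, 0.0], [-0.0, 0.0, -1.0]]
force: [0.5, 0.3, 0.2]
opening: 0.998
grasp_force: 0.0
```

```bash
python3 -c "
from h import *
applied(.49,0,-.2,.111)
p,W,o=wrist('w4','vial','dish_vial')
r=outline_of('vial',p);print([(d['conf'],np.argwhere(d['region']).mean(0)) for d in r[:1]])
plan((.3925,.294,.12,90),(.3925,.294,.065,90))"
```

```text
cmd [ 0.3924  0.2956  0.22   89.991 ] meas [0.3916 0.2955 0.22  ] yaw 90.1 F [0.5 0.3 0.2] open 0.998 t 10.3833
vial 0.75 [ 0.6383  0.3182 -0.001 ] px 269 326
dish_vial 0.47 [ 6.368e-01  3.175e-01 -3.000e-04] px 269 326
[]
(0.3925, 0.294, 0.12, 90) -> [-0.    -0.003  0.2  ] turn -0.0 rows 2.4
(0.3925, 0.294, 0.065, 90) -> [-0.    -0.003  0.31 ] turn -0.0 rows 3.7
```

View pics/w4.png

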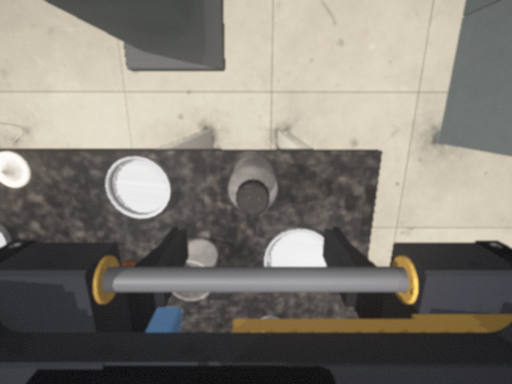

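Looking down, the bottle's cap is centred at (252,196) between the open fingers, and dish_bottle is at (138,187).

>>> {"op": "jog_arm", "data": {
  "rows": "1 0.002 -0.004 0.06 0 0 0;1 0.002 -0.004 0.13 0 0 0;1 0.002 -0.004 0.19 0 0 0;1 0.002 -0.004 0.24 0 0 0;1 0.002 -0.004 0.28 0 0 0;1 0.002 -0.004 0.31 0 0 0;1 0.002 -0.004 0.31 0 0 0;0.5 0.002 -0.004 0.31 0 0 0;0.3 0.002 -0.004 0.31 0 0 0;0 0.002 -0.004 0.31 0 0 0;0 0.002 -0.004 0.31 0 0 0;0 0.002 -0.004 0.31 0 0 0;0 0.002 -0.004 0.31 0 0 0;0 0.002 -0.004 0.31 0 0 0;0 0.002 -0.004 0.31 0 0 0;0 0.002 -0.004 0.31 0 0 0"
}}

```text
time_s: 11.92
position: [0.3922, 0.2936, 0.0651]
tcp_rot: [[-1.0, 0.0, 0.001], [0.0, 1.0, 0.0], [-0.001, 0.0, -1.0]]
force: [-0.1, -0.4, 5.3]
opening: 0.614
grasp_force: 29.9
```

```bash
python3 -c "
from h import *
applied(.002,-.004,.31,0)
plan((.391,.295,.15,90),(.406,.144,.15,90),(.406,.144,.068,90))"
```

```text
cmd [3.9140e-01 2.9360e-01 6.5000e-02 8.9991e+01] meas [0.3922 0.2936 0.0651] yaw 90.0 F [-0.1 -0.4  5.3] open 0.614 t 11.9167
(0.391, 0.295, 0.15, 90) -> [ 0.001  0.003 -0.17 ] turn -0.0 rows 2.0
(0.406, 0.144, 0.15, 90) -> [-0.029 -0.299 -0.17 ] turn -0.0 rows 4.1
(0.406, 0.144, 0.068, 90) -> [-0.029 -0.299 -0.006] turn -0.0 rows 3.6
```

>>> {"op": "jog_arm", "data": {
  "rows": "0 0 0 -0.03 0 0 0;0 0 0 -0.08 0 0 0;0 0 0 -0.13 0 0 0;0 0 0 -0.17 0 0 0;0 -0.005 -0.04 -0.19 0 0 0;0 -0.01 -0.09 -0.19 0 0 0;0 -0.015 -0.14 -0.19 0 0 0;0 -0.02 -0.19 -0.19 0 0 0;0 -0.025 -0.24 -0.19 0 0 0;0 -0.029 -0.28 -0.19 0 0 0;0 -0.029 -0.299 -0.19 0 0 0;0 -0.029 -0.299 -0.19 0 0 0;0 -0.029 -0.299 -0.19 0 0 0"
}}

```text
time_s: 13.0
position: [0.406, 0.144, 0.1594]
tcp_rot: [[-1.0, 0.002, -0.001], [0.002, 1.0, 0.0], [0.001, 0.0, -1.0]]
force: [-0.1, 0.1, -0.9]
opening: 0.614
grasp_force: 29.9
```

```bash
python3 -c "
from h import *
applied(-.029,-.299,-.19,0)
p,W,o=wrist('w5','dish_bottle')
plan((.406,.144,.068,90))"
```

```text
cmd [ 0.4058  0.1441  0.16   89.991 ] meas [0.406  0.144  0.1594] yaw 89.9 F [-0.1  0.1 -0.9] open 0.614 t 13.0
dish_bottle 0.87 [0.4062 0.1429 0.0009] px 254 187
(0.406, 0.144, 0.068, 90) -> [-0.    -0.     0.184] turn -0.0 rows 2.2
```

View pics/w5.png

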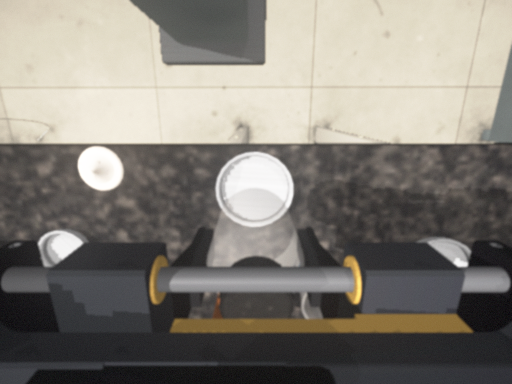

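The bottle hangs level between the fingers, with dish_bottle directly beneath it at (254,188).

>>> {"op": "jog_arm", "data": {
  "rows": "0 0 0 0.04 0 0 0;0 0 0 0.08 0 0 0;0 0 0 0.12 0 0 0;0 0 0 0.15 0 0 0;0 0 0 0.165 0 0 0;0 0 0 0.175 0 0 0;0 0 0 0.183 0 0 0;0 0 0 0.183 0 0 0;0 0 0 0.183 0 0 0;0.7 0 0 0.183 0 0 0;0.8 0 0 0.183 0 0 0;1 0 0 0.183 0 0 0;1 0 0 0.183 0 0 0;1 0 0 0.183 0 0 0;1 0 0 0.183 0 0 0;1 0 0 0.15 0 0 0;1 0 0 0.1 0 0 0;1 0 0 0.03 0 0 0;1 0 0 -0.05 0 0 0;1 0 0 -0.12 0 0 0"
}}

```text
time_s: 14.77
position: [0.4058, 0.1439, 0.2214]
tcp_rot: [[-1.0, 0.0, -0.0], [0.0, 1.0, -0.0], [0.0, -0.0, -1.0]]
force: [0.6, 0.3, -0.1]
opening: 0.997
grasp_force: 0.0
```

```bash
python3 -c "
from h import *
applied(0,0,-.12,0)
p,W,o=wrist('w6','bottle')
plan((.43,-.10,.23,60),(.42,-.211,.25,60),(.42,-.2,.25,90))"
```

```text
cmd [ 0.4058  0.1441  0.22   89.991 ] meas [0.4058 0.1439 0.2214] yaw 90.0 F [ 0.6  0.3 -0.1] open 0.997 t 14.7667
bottle 0.77 [0.4074 0.1441 0.0058] px 255 176
bottle 0.21 [0.515  0.3542 0.0011] px 401 249
(0.43, -0.1, 0.23, 60) -> [-0.048 -0.488 -0.02 ] turn 0.666 rows 5.9
(0.42, -0.211, 0.25, 60) -> [-0.028 -0.71  -0.06 ] turn 0.666 rows 8.6
(0.42, -0.2, 0.25, 90) -> [-0.028 -0.688 -0.06 ] turn -0.0 rows 8.3
```

>>> {"op": "jog_arm", "data": {
  "rows": "1 -0.006 -0.08 -0.01 0 0 0;1 -0.012 -0.16 -0.02 0 0 0;1 -0.018 -0.24 -0.03 0 0 0;1 -0.024 -0.32 -0.04 0 0 0;1 -0.03 -0.4 -0.05 0 0 0;1 -0.036 -0.48 -0.06 0 0 0;1 -0.042 -0.56 -0.06 0 0 0;1 -0.048 -0.64 -0.06 0 0 0;1 -0.048 -0.7 -0.06 0 0 0;1 -0.048 -0.75 -0.06 0 0 0;1 -0.048 -0.788 -0.06 0 0 0;1 -0.048 -0.788 -0.06 0 0 0;1 -0.048 -0.788 -0.06 0 0 0"
}}

```text
time_s: 15.95
position: [0.4295, -0.2503, 0.2484]
tcp_rot: [[-1.0, 0.002, -0.002], [0.002, 1.0, 0.002], [0.002, 0.002, -1.0]]
force: [-0.3, 0.0, 0.5]
opening: 0.999
grasp_force: 0.0
```

```bash
python3 -c "
from h import *
applied(-.048,-.788,-.06,0)
p,W,o=wrist('w7','tube','jar')
plan((.477,-.211,.25,90),(.477,-.211,.085,90))"
```

```text
cmd [ 0.4298 -0.2499  0.25   89.991 ] meas [ 0.4295 -0.2503  0.2484] yaw 89.9 F [-0.3  0.   0.5] open 0.999 t 15.95
tube 0.79 [0.5313 0.1165 0.0025] px 496 236
tube 0.55 [ 0.475  -0.2064 -0.0024] px 285 200
jar 0.88 [ 0.4658 -0.3416 -0.001 ] px 192 195
(0.477, -0.211, 0.25, 90) -> [-0.094  0.078  0.   ] turn -0.0 rows 1.5
(0.477, -0.211, 0.085, 90) -> [-0.094  0.078  0.33 ] turn -0.0 rows 4.2
```

View pics/w7.png

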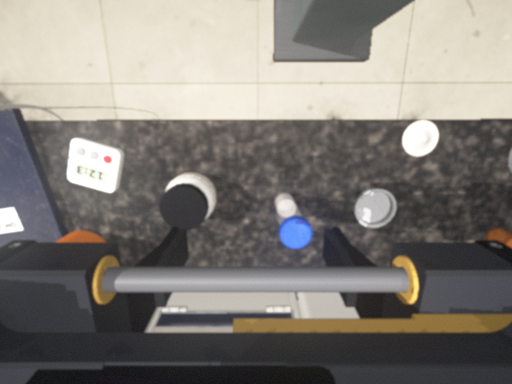

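The tube's blue cap is at (296,232) and its foot at about (286,203). The jar's lid is at (183,206), and dish_tube is at (376,208).

```bash
python3 -c "
from h import *
p,W,o=wrist('w7b')
print(ray(p,W,o,296,232,.122),ray(p,W,o,183,206,.062),ray(p,W,o,376,208,.01))"
```

```text
[ 0.4691 -0.2063  0.122 ] [ 0.4614 -0.3383  0.062 ] [ 0.4822 -0.0744  0.01  ]
```

>>> {"op": "jog_arm", "data": {
  "rows": "1 -0.06 0.06 0 0 0 0;1 -0.088 0.083 0.03 0 0 0;1 -0.088 0.083 0.08 0 0 0;1 -0.088 0.083 0.14 0 0 0;1 -0.088 0.083 0.2 0 0 0;1 -0.088 0.083 0.26 0 0 0;1 -0.088 0.083 0.3 0 0 0;1 -0.088 0.083 0.32 0 0 0;1 -0.088 0.083 0.33 0 0 0;1 -0.088 0.083 0.33 0 0 0;0.6 -0.088 0.083 0.33 0 0 0;0.5 -0.088 0.083 0.33 0 0 0;0.4 -0.088 0.083 0.33 0 0 0;0.3 -0.088 0.083 0.33 0 0 0;0.3 -0.088 0.083 0.33 0 0 0;0.3 -0.088 0.083 0.33 0 0 0;0.3 -0.088 0.083 0.33 0 0 0;0 -0.088 0.083 0.33 0 0 0;0 -0.088 0.083 0.33 0 0 0;0 -0.088 0.083 0.33 0 0 0"
}}

```text
time_s: 17.82
position: [0.4742, -0.2086, 0.0845]
tcp_rot: [[-1.0, 0.0, -0.0], [0.0, 1.0, 0.0], [0.0, 0.0, -1.0]]
force: [-0.2, 1.5, 0.1]
opening: 0.372
grasp_force: 30.0
```

```bash
python3 -c "
from h import *
applied(-.088,.083,.33,0)
plan((.474,-.2085,.12,90),(.483,-.0756,.12,90),(.483,-.0756,.088,90))"
```

```text
cmd [ 4.7380e-01 -2.0840e-01  8.5000e-02  8.9991e+01] meas [ 0.4742 -0.2086  0.0845] yaw 90.0 F [-0.2  1.5  0.1] open 0.372 t 17.8167
(0.474, -0.2085, 0.12, 90) -> [-0.   -0.   -0.07] turn -0.0 rows 0.8
(0.483, -0.0756, 0.12, 90) -> [-0.018  0.266 -0.07 ] turn -0.0 rows 3.3
(0.483, -0.0756, 0.088, 90) -> [-0.018  0.266 -0.006] turn -0.0 rows 3.2
```

>>> {"op": "jog_arm", "data": {
  "rows": "0 0 0 -0.02 0 0 0;0 0 0 -0.05 0 0 0;0 0 0 -0.09 0 0 0;0 0 0 -0.12 0 0 0;0 0 0 -0.12 0 0 0;0 0 0 -0.12 0 0 0"
}}

```text
time_s: 18.32
position: [0.4747, -0.2089, 0.1455]
tcp_rot: [[-1.0, 0.0, 0.002], [0.0, 1.0, -0.001], [-0.002, -0.001, -1.0]]
force: [-0.0, 0.6, 0.0]
opening: 0.37
grasp_force: 30.0
```

```bash
python3 -c "
from h import *
applied(0,0,-.12,0)
p,W,o=wrist('w8','tube')
q=capture('scene');cv2.imwrite('pics/s8.png',cv2.cvtColor(cv2.resize(q['pixels'][120:300,200:400],None,fx=3,fy=3),cv2.COLOR_RGB2BGR))
i=cv2.imread('pics/w8.png');cv2.imwrite('pics/w8c.png',i)"
```

```text
cmd [ 0.4738 -0.2084  0.145  89.991 ] meas [ 0.4747 -0.2089  0.1455] yaw 90.0 F [-0.   0.6  0. ] open 0.37 t 18.3167
tube 0.64 [ 0.4735 -0.2085  0.061 ] px 256 208
```

View pics/s8.png

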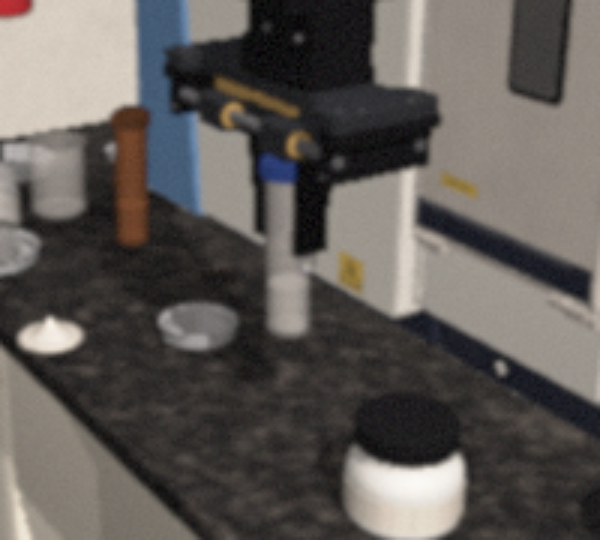

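View pics/w8.png

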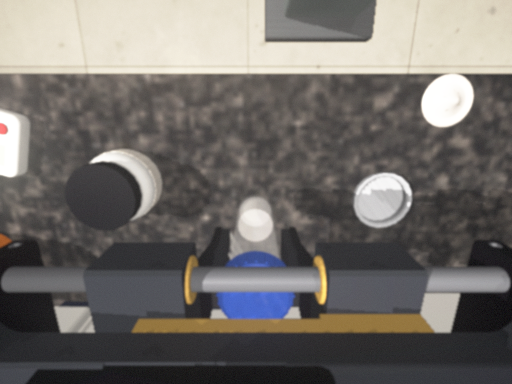

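The tube hangs upright between the fingers, with its foot at about (256,208). dish_tube is at (382,199) and the cone is untouched.

>>> {"op": "jog_arm", "data": {
  "rows": "0 -0.003 0.03 0 0 0 0;0 -0.006 0.08 0 0 0 0;0 -0.01 0.13 0 0 0 0;0 -0.014 0.18 0 0 0 0;0 -0.018 0.22 0 0 0 0;0 -0.018 0.25 0 0 0 0;0 -0.018 0.266 0 0 0 0;0 -0.018 0.266 0 0 0 0;0 -0.018 0.266 0.02 0 0 0;0 -0.018 0.266 0.045 0 0 0;0 -0.018 0.266 0.07 0 0 0;0 -0.018 0.266 0.09 0 0 0;0 -0.018 0.266 0.102 0 0 0;0 -0.018 0.266 0.108 0 0 0;0 -0.018 0.266 0.112 0 0 0;0 -0.018 0.266 0.113 0 0 0;0 -0.018 0.266 0.113 0 0 0;0 -0.018 0.266 0.113 0 0 0"
}}

```text
time_s: 19.97
position: [0.4836, -0.0757, 0.0884]
tcp_rot: [[-1.0, 0.0, 0.001], [0.0, 1.0, -0.0], [-0.001, -0.0, -1.0]]
force: [0.9, 0.1, -0.5]
opening: 0.371
grasp_force: 30.0
```

```bash
python3 -c "
from h import *
applied(-.018,.266,.113,0)
p,W,o=wrist('w9','tube','dish_tube')"
```

```text
cmd [ 4.8280e-01 -7.5400e-02  8.8500e-02  8.9991e+01] meas [ 0.4836 -0.0757  0.0884] yaw 90.0 F [ 0.9  0.1 -0.5] open 0.371 t 19.9667
tube 0.7 [5.308e-01 1.162e-01 3.000e-04] px 464 257
tube 0.65 [ 0.4813 -0.0753  0.0027] px 256 207
dish_tube 0.55 [ 4.845e-01 -7.300e-02  4.000e-04] px 259 209
```

View pics/w9.png

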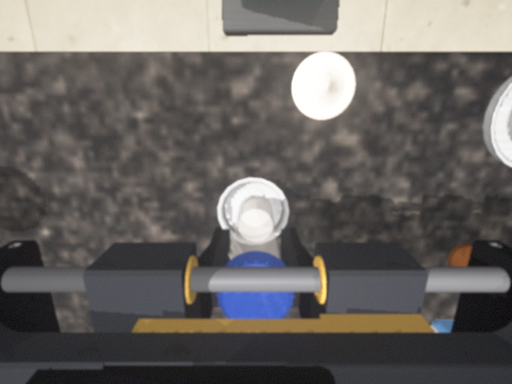

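The tube's foot sits inside dish_tube at (254,210) and is upright, so I release it.

>>> {"op": "jog_arm", "data": {
  "rows": "0 0 0 0.001 0 0 0;0.5 0 0 0.001 0 0 0;0.6 0 0 0.001 0 0 0;0.8 0 0 0.001 0 0 0;1 0 0 0.001 0 0 0;1 0 0 0.001 0 0 0;1 0 0 0.001 0 0 0;1 0 0 0.001 0 0 0;1 0 0 0.001 0 0 0;1 0 0 -0.03 0 0 0;1 0 0 -0.08 0 0 0;1 0 0 -0.14 0 0 0;1 0 0 -0.2 0 0 0;1 0 0 -0.26 0 0 0;1 0 0 -0.3 0 0 0;1 0 0 -0.303 0 0 0;1 0 0 -0.303 0 0 0"
}}

```text
time_s: 21.53
position: [0.4838, -0.0758, 0.2407]
tcp_rot: [[-1.0, 0.0, 0.003], [0.0, 1.0, -0.001], [-0.003, -0.001, -1.0]]
force: [-1.1, 0.3, -0.6]
opening: 0.996
grasp_force: 0.0
```

```bash
python3 -c "
from h import *
applied(0,0,-.303,0)
p,W,o=wrist('w10','tube','sampler_cone')
plan((.464,-.340,.24,90),(.464,-.340,.041,90))"
```

```text
cmd [ 4.8280e-01 -7.5400e-02  2.4000e-01  8.9991e+01] meas [ 0.4838 -0.0758  0.2407] yaw 90.0 F [-1.1  0.3 -0.6] open 0.996 t 21.5333
tube 0.93 [0.5298 0.1162 0.0018] px 389 202
tube 0.7 [ 0.4829 -0.0746  0.0018] px 256 170
tube 0.63 [ 0.3838 -0.0257 -0.0038] px 294 94
sampler_cone 0.96 [ 0.382  -0.0269 -0.0025] px 293 93
(0.464, -0.34, 0.24, 90) -> [ 0.038 -0.529  0.   ] turn -0.0 rows 6.4
(0.464, -0.34, 0.041, 90) -> [ 0.038 -0.529  0.398] turn -0.0 rows 8.0
```

>>> {"op": "jog_arm", "data": {
  "rows": "1 0.006 -0.08 0 0 0 0;1 0.012 -0.16 0 0 0 0;1 0.018 -0.24 0 0 0 0;1 0.024 -0.32 0 0 0 0;1 0.03 -0.4 0.03 0 0 0;1 0.038 -0.47 0.08 0 0 0;1 0.038 -0.51 0.12 0 0 0;1 0.038 -0.529 0.16 0 0 0;1 0.038 -0.529 0.16 0 0 0;1 0.038 -0.529 0.16 0 0 0"
}}

```text
time_s: 22.52
position: [0.4627, -0.339, 0.157]
tcp_rot: [[-1.0, 0.002, -0.004], [0.002, 1.0, 0.005], [0.004, 0.005, -1.0]]
force: [-0.3, 0.2, 0.6]
opening: 0.996
grasp_force: 0.0
```

```bash
python3 -c "
from h import *
applied(.038,-.529,.16,0)
p,W,o=wrist('w11','jar')
r=outline_of('jar',p)
if r: m=np.argwhere(r[0]['region']);print(m.min(0),m.max(0));print(ray(p,W,o,(m[:,1].min()+m[:,1].max())/2,200,.05))
plan((.464,-.340,.041,90))"
```

```text
cmd [ 0.4638 -0.3399  0.16   89.991 ] meas [ 0.4627 -0.339   0.157 ] yaw 89.9 F [-0.3  0.2  0.6] open 0.996 t 22.5167
jar 0.56 [ 4.671e-01 -3.403e-01 -2.000e-04] px 253 191
[160 221] [237 287]
[ 0.4603 -0.3402  0.05  ]
(0.464, -0.34, 0.041, 90) -> [-0.    -0.     0.238] turn -0.0 rows 2.9
```

View pics/w11.png

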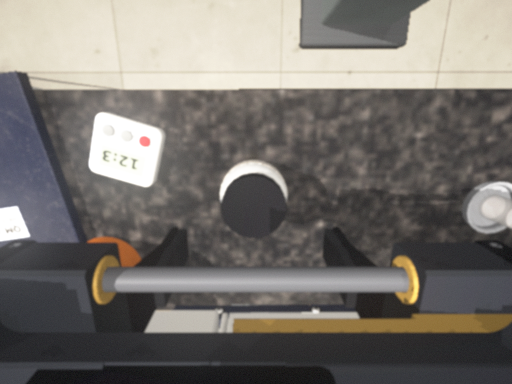

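The jar's lid is at (254,205), centred between the fingers.

>>> {"op": "jog_arm", "data": {
  "rows": "1 -0.001 0 0.04 0 0 0;1 -0.001 0 0.09 0 0 0;1 -0.001 0 0.14 0 0 0;1 -0.001 0 0.18 0 0 0;1 -0.001 0 0.21 0 0 0;1 -0.001 0 0.23 0 0 0;1 -0.001 0 0.238 0 0 0;1 -0.001 0 0.238 0 0 0;0.8 -0.001 0 0.238 0 0 0;0.6 -0.001 0 0.238 0 0 0;0 -0.001 0 0.238 0 0 0;0 -0.001 0 0.238 0 0 0;0 -0.001 0 0.238 0 0 0;0 -0.001 0 0.238 0 0 0;0 -0.001 0 0.238 0 0 0;0 -0.001 0 0.238 0 0 0"
}}

```text
time_s: 24.0
position: [0.4651, -0.3404, 0.0414]
tcp_rot: [[-1.0, 0.0, 0.001], [0.0, 1.0, -0.001], [-0.001, -0.001, -1.0]]
force: [0.2, 1.4, 4.8]
opening: 0.765
grasp_force: 30.0
```

```bash
python3 -c "
from h import *
applied(-.001,0,.238,0)
plan((.464,-.340,.2,90),(.435,-.2,.2,90),(.43,0,.2,90),(.435,.13,.2,90))"
```

```text
cmd [ 4.6430e-01 -3.3990e-01  4.1000e-02  8.9991e+01] meas [ 0.4651 -0.3404  0.0414] yaw 90.0 F [0.2 1.4 4.8] open 0.765 t 24.0
(0.464, -0.34, 0.2, 90) -> [ 0.001 -0.    -0.318] turn -0.0 rows 3.8
(0.435, -0.2, 0.2, 90) -> [ 0.059  0.28  -0.318] turn -0.0 rows 5.1
(0.43, 0, 0.2, 90) -> [ 0.069  0.68  -0.318] turn -0.0 rows 9.0
(0.435, 0.13, 0.2, 90) -> [ 0.059  0.94  -0.318] turn -0.0 rows 11.9
```

>>> {"op": "jog_arm", "data": {
  "rows": "0 0 0 -0.03 0 0 0;0 0 0 -0.08 0 0 0;0 0 0 -0.14 0 0 0;0 0 0 -0.2 0 0 0;0 0 0 -0.26 0 0 0;0 0 0 -0.32 0 0 0;0 0.01 0.03 -0.35 0 0 0;0 0.02 0.08 -0.358 0 0 0;0 0.03 0.14 -0.358 0 0 0;0 0.04 0.2 -0.358 0 0 0;0 0.05 0.26 -0.358 0 0 0;0 0.05 0.32 -0.358 0 0 0;0 0.05 0.38 -0.358 0 0 0;0 0.05 0.44 -0.358 0 0 0;0 0.05 0.5 -0.358 0 0 0;0 0.05 0.56 -0.358 0 0 0;0 0.05 0.62 -0.358 0 0 0;0 0.05 0.68 -0.358 0 0 0;0 0.05 0.74 -0.358 0 0 0;0 0.05 0.8 -0.358 0 0 0"
}}

```text
time_s: 25.67
position: [0.439, 0.0613, 0.2192]
tcp_rot: [[-1.0, 0.0, -0.001], [0.0, 1.0, 0.0], [0.001, 0.0, -1.0]]
force: [-0.0, -0.5, -2.0]
opening: 0.772
grasp_force: 30.0
```

```bash
python3 -c "
from h import *
applied(.05,.8,-.358,0)
plan((.44,.25,.22,90),(.511,.357,.22,90),(.511,.357,.15,90))"
```

```text
cmd [4.3930e-01 6.0100e-02 2.2000e-01 8.9991e+01] meas [0.439  0.0613 0.2192] yaw 90.0 F [-0.  -0.5 -2. ] open 0.772 t 25.6667
(0.44, 0.25, 0.22, 90) -> [-0.001  0.38  -0.   ] turn -0.0 rows 4.6
(0.511, 0.357, 0.22, 90) -> [-0.143  0.594 -0.   ] turn -0.0 rows 7.3
(0.511, 0.357, 0.15, 90) -> [-0.143  0.594  0.14 ] turn -0.0 rows 7.5
```

>>> {"op": "jog_arm", "data": {
  "rows": "0 0 0.05 0 0 0 0;0 0 0.11 0 0 0 0;0 0 0.17 0 0 0 0;0 0 0.23 0 0 0 0;0 0 0.29 0 0 0 0;0 0 0.35 0 0 0 0;0 -0.01 0.4 0 0 0 0;0 -0.04 0.45 0 0 0 0;0 -0.08 0.5 0 0 0 0;0 -0.11 0.55 0 0 0 0;0 -0.135 0.58 0 0 0 0;0 -0.143 0.594 0 0 0 0;0 -0.143 0.594 0.03 0 0 0;0 -0.143 0.594 0.08 0 0 0;0 -0.143 0.594 0.12 0 0 0;0 -0.143 0.594 0.14 0 0 0;0 -0.143 0.594 0.14 0 0 0;0 -0.143 0.594 0.14 0 0 0"
}}

```text
time_s: 27.17
position: [0.5109, 0.3563, 0.1492]
tcp_rot: [[-1.0, 0.001, -0.002], [0.001, 1.0, -0.001], [0.002, -0.001, -1.0]]
force: [0.8, -0.1, -3.1]
opening: 0.767
grasp_force: 30.0
```

```bash
python3 -c "
from h import *
applied(-.143,.594,.14,0)
p,W,o=wrist('w12','dish_jar','jar')
plan((.511,.357,.044,90))"
```

```text
cmd [ 0.5109  0.3571  0.15   89.991 ] meas [0.5109 0.3563 0.1492] yaw 90.0 F [ 0.8 -0.1 -3.1] open 0.767 t 27.1667
dish_jar 0.77 [5.17e-01 3.54e-01 3.00e-04] px 253 195
jar 0.95 [0.5138 0.3551 0.108 ] px 254 235
jar 0.19 [0.4066 0.1436 0.0067] px 31 85
(0.511, 0.357, 0.044, 90) -> [-0.    -0.     0.212] turn -0.0 rows 2.5
```

View pics/w12.png

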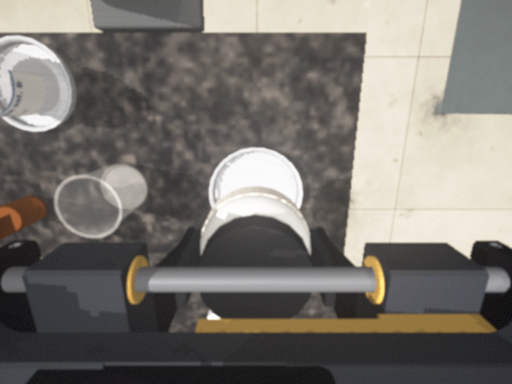

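The jar is held upright over dish_jar, whose rim centres on column 256 with its near edge at row 148. I lower it.

>>> {"op": "jog_arm", "data": {
  "rows": "0 -0.002 0 0.04 0 0 0;0 -0.002 0 0.09 0 0 0;0 -0.002 0 0.13 0 0 0;0 -0.002 0 0.165 0 0 0;0 -0.002 0 0.185 0 0 0;0 -0.002 0 0.198 0 0 0;0 -0.002 0 0.206 0 0 0;0 -0.002 0 0.211 0 0 0;0 -0.002 0 0.211 0 0 0;0 -0.002 0 0.211 0 0 0;0.85 -0.002 0 0.211 0 0 0;0.9 -0.002 0 0.211 0 0 0;1 -0.002 0 0.211 0 0 0;1 -0.002 0 0.211 0 0 0;1 -0.002 0 0.211 0 0 0;1 -0.002 0 0.19 0 0 0;1 -0.002 0 0.14 0 0 0;1 -0.002 0 0.07 0 0 0;1 -0.002 0 0 0 0 0;1 -0.002 0 -0.08 0 0 0"
}}

```text
time_s: 28.98
position: [0.5114, 0.3564, 0.1907]
tcp_rot: [[-1.0, 0.0, -0.002], [0.0, 1.0, -0.001], [0.002, -0.001, -1.0]]
force: [1.0, 0.9, -0.4]
opening: 0.998
grasp_force: 0.0
```

>>> {"op": "jog_arm", "data": {
  "rows": "1 0.08 0 -0.06 0 0 0;1 0.14 0 -0.12 0 0 0;1 0.2 0 -0.16 0 0 0;1 0.22 0 -0.16 0 0 0;1 0.22 0 -0.16 0 0 0;1 0.22 0 -0.16 0 0 0"
}}

```text
time_s: 29.48
position: [0.4024, 0.357, 0.2699]
tcp_rot: [[-1.0, -0.001, 0.002], [-0.001, 1.0, 0.0], [-0.002, 0.0, -1.0]]
force: [1.0, 0.3, -0.1]
opening: 0.999
grasp_force: 0.0
```

```bash
python3 -c "
from h import *
applied(-.002,0,-.08,0);applied(.22,0,-.16,0)
p,W,o=wrist('w13','jar','dish_jar','vial','dish_vial','bottle','dish_bottle')
q=capture('top');cv2.imwrite('pics/t13.png',cv2.cvtColor(cv2.resize(q['pixels'][110:260,90:370],None,fx=2.8,fy=2.8),cv2.COLOR_RGB2BGR))
for l in('jar','vial','tube','bottle','beaker','sampler_cone'):
  for d in spot_point(l,q)[:2]:print(l,round(d['conf'],2),np.round(d['point'],4))"
```

```text
cmd [ 0.5119  0.3571  0.19   89.991 ] meas [0.4024 0.357  0.2699] yaw 90.1 F [ 1.   0.3 -0.1] open 0.999 t 29.4833
cmd [ 0.4019  0.3571  0.27   89.991 ] meas [0.4024 0.357  0.2699] yaw 90.1 F [ 1.   0.3 -0.1] open 0.999 t 29.4833
jar 0.96 [0.5144 0.3572 0.0013] px 255 235
vial 0.78 [0.6352 0.3191 0.0036] px 233 300
dish_vial 0.84 [ 0.6398  0.3133 -0.0046] px 230 299
bottle 0.91 [0.4057 0.1456 0.0045] px 112 169
dish_bottle 0.88 [0.4069 0.1444 0.0006] px 113 169
jar 0.9 [0.5115 0.3609 0.0075]
tube 0.76 [ 0.4837 -0.0789  0.0027]
tube 0.56 [ 0.5286  0.1131 -0.0023]
bottle 0.97 [0.4101 0.1456 0.0047]
beaker 0.72 [ 0.5063  0.2184 -0.0019]
sampler_cone 0.62 [ 0.4832 -0.0761 -0.0015]
sampler_cone 0.55 [ 0.3868 -0.0215 -0.    ]
```

View pics/w13.png

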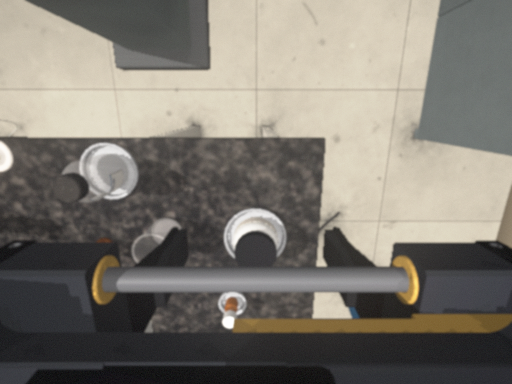

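View pics/t13.png

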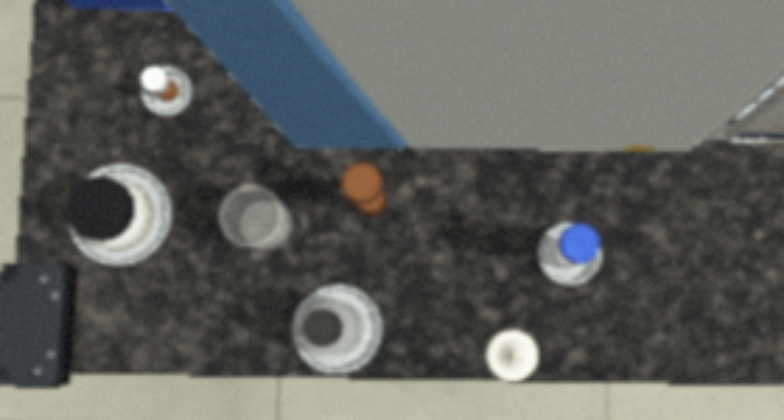

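Both views show all four containers standing upright in their own dishes, and the beaker and cone are where they started. The gripper is clear of everything.

```bash
python3 -c "
from h import *
print(bot.hand_in())"
```

```text
the job is handed in; nothing more can be done
None
```

The job is handed in: in the last pictures, the jar, bottle, tube and vial each stood upright in their own dish, and the beaker and cone had not moved; the hand-in call gave no verdict.

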